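# Hold a flask down on the vortex mixer

### The arm

A 7-joint arm with a two-finger parallel gripper is mounted at the origin on the work surface. World frame = base frame: x ahead of the robot, y to its left, z up, the work surface at z = 0. Lengths are in m, angles in rad, forces in N, time in s.
With the tool pointing down it reaches from about 0.4 to 0.85 m from the base axis. Payload 10.4 kg.
Tool frame: the origin (TCP) lies at the very end of the fingers, on their centre line; the grasp point (between the pads) lies manip.grasp_offset behind it (manip.grasp_offset is the distance from the TCP to the grasp point, in m); z points along the fingers, x is the direction in which the jaws open and shut, and the axes are right-handed (so a half turn about z gives the same grasp; the last joint's range is limited). The gripper opens to 85 mm and grips with 20 to 120 N. Pads are 22 mm wide; open, the fingers measure 114 mm over their backs; the gripper's body (76 mm by 85 mm) begins 54 mm behind the grasp point. The pads swing forward as they close: fully open they stand 13 mm farther back than shut.
Start: joints at [1.212, 0.332, -0.065, 1.46, 0.022, 1.35, -0.088], TCP at [0.206, -0.59, 0.231] pointing down, gripper open.
Joint ranges: [-2.6, 2.6], [-0.5, 2.12], [-1.47, 1.34], [0.16, 2.42], [-1.27, 4.41], [0.06, 2.06], [-2.6, 2.6]. Speed limits (rad/s): [2.22, 2.22, 2.79, 2.79, 3.14, 3.14, 3.14].

### API

Orientations are given as a unit quaternion [x, y, z, w].
In Python, from workcell import manip gives the robot as it stands.
- The arm moves only by the shell command python3 -m crank 'ROWS' [FORCE]. ROWS is JSON, a list that holds one entry, the list of rows, each a list of 7 numbers: the shift along the world's x, y, z in units of 60 mm (1.0 is 60 mm), then the turn, a rotation vector about the world's x, y, z in units of 5 degrees (1.0 is 5 degrees), then the finger opening in mm, from 0 to 85.4. A call has 1 to 8 rows; each row shifts and turns the commanded pose from where the row before left it; what a row does not reach is not made up. A row lasts 1/8 s, in which the tool goes at most 62.5 mm and 10.7 degrees, less where a joint would pass 70% of its speed; a pose out of reach is approached as far as the arm can. A call is refused whole if a number of a shift passes 1 or a number of a turn 1, either way. A call with a gripper value outside its range is refused whole. The fingers move at their own pace and stop on an object; FORCE is the grip in N (left out, the last holds). Time passes only in rows, so rows that do not move let the fingers close. It gives the time, the measured TCP pose, the force and the opening at its end, in the units of the state.
- manip.get_obs(): the state, without advancing time (a new reading comes with each control period).
- manip.camera(name): name is "scene" or "top" or "wrist"; returns (picture, depth): 384x512x3 uint8, blue, green, red; 384x512 float32, m along the optical axis (not along the pixel's ray), 0 where there is no reading.
- manip.get_calibration(name): a dict with "fx", "fy", "cx", "cy" (pixels), "rvec" (rotation vector, rad) and "tvec" (3), from world to camera coordinates, as OpenCV has them; the wrist camera has in their place "T_tool_cam" (4x4, takes a point from camera to tool coordinates, whose origin is the TCP and whose axes are the tool frame's). Camera axes: x right, y down, z forward; pixel columns grow to the right and rows downward; lengths in m; the calibration is good to about 2 mm. A picture is of the moment at which its call begins: read the wrist's pose just before it. get_calibration takes no time and is no camera call.
- manip.hand_in(): hands the job in, once; it reports no verdict.
The state is a dict: "clock": time; "joint_pos": joint angles; "joint_velocities": joint speeds; "tau": joint torques, N m; "position": TCP position; "ee_rot": TCP orientation; "ft_force": force on the tool from outside, world axes, zero at the start; "torque": the same for the moment, N m; "grip_width": opening from 0.0 (shut) to 1.0 (fully open).
Only numpy, scipy, OpenCV 4.12 (cv2) and the standard library are available. Lean on these libraries where they do the work, as an engineer would, in place of code of your own. Each camera call takes 0.05 s, during which the arm holds its last target.

### The job

Clear the white stirring rod off the cup of the vortex mixer and lay it, without dropping it, level and centred in a free matching pair of notches of the pipette rest. Then take the smaller of the two stoppered round flasks by its neck, set it upright in the mixer's sprung cup and press it straight down until the cup is at the bottom of its travel, without forcing the glass. Finish like that, still gripping the neck and holding the flask pressed down; leave everything else where it stands.

Things in the scene. Friction and masses are not known exactly. Their poses are not given: they have to be found in the camera images.
- mixer: Touch-operated vortex mixer, fixed: a white case 164 x 132 mm, 95 mm high on rubber feet, origin under its centre on the bench; +x points from its sloping control panel to its back, z up. Its round sprung cup is on the vertical axis through the origin, on top of the case.
- cup_ring (a point): Centre of the cup's black rubber ring at mid-thickness, z up; it goes down with the cup. The ring is 10 mm thick, 62 mm across outside, 42 mm inside; its top is 5 mm above this point (130 mm above the bench and 35 mm above the case when up). With the small flask seated, its bulb's centre is 26 mm straight above this point.
- cup (a joint): How far the cup is pressed down, in m: 0 up, 0.010 at its lower stop. A spring holds it up against the flask's weight; it starts to move at a push of about 4.5 N and reaches the stop at about 13.5 N.
- rod_center (a point): Centre of the loose white plastic stirring rod, 10 mm thick and 250 mm long, 36 to 58 g; its x axis runs along the rod. At the start it lies level across the cup's ring, roughly along the mixer's x, its middle near the cup's middle; it can roll.
- rest: White plastic pipette rest, fixed, 158 mm (x) by 150 mm (y), origin under its centre on the bench, z up. Two upright notched end plates 8 mm thick stand at x = -75 and +75 mm; between them it is open down to a 5 mm floor, but for a thin side rail at y = -62 and +62 mm (tops 24 mm above the bench).
- rest_notches (a point): Middle of the rest at the level of the notch bottoms, 40 mm above the bench; axes as rest. Each end plate has four 90-degree V-notches at y = -42, -14, +14, +42 mm, crests 14 mm above the bottoms. The rod lying in a matching pair is parallel to x, its centre 7 mm above this level. The pair at y = -42 is taken by a glass pipette.
- flask_neck (a point): Point on the axis of the small flask, half-way up its free neck (26 mm in diameter), where it is gripped: 82 mm above the underside, 18 mm below the underside of the white stopper (23 mm wide, 12 mm thick), 21 mm above where the neck meets the bulb; z up along the neck.
- flask_bulb (a point): Centre of the small flask's round bulb (32 mm radius), 50 mm below flask_neck on the same axis; z up along the neck.
- rod: The stirring rod, same point and axes as rod_center.
- flask: The small stoppered round-bottom flask: amber glass, 84 to 162 g, bulb 64 mm in diameter, 112 mm high with its stopper; origin at the middle of its underside, 82 mm below flask_neck, z up along the neck. It starts upright in a cork ring (84 mm across, 28 mm high), its underside 14 mm above the bench.
- flask_large: Bystander: the larger flask of the same kind (bulb 85 mm, neck 28 mm, 146 mm high), upright in its own cork ring (104 mm across); origin at its underside. The two flasks may stand either way round.
- pipette: Bystander: glass pipette, 8 mm thick and 272 mm long, lying along x in the rest's notches at y = -42 mm; origin at its middle.
- beaker: Bystander: glass beaker 50 mm wide, 70 mm high; origin under its centre.
- beaker_small: Bystander: glass beaker 42 mm wide, 58 mm high; origin under its centre.
- cork_spare: Bystander: empty cork ring, fixed, 90 mm across, 28 mm high; origin under its centre.
- reagent_bottle: Bystander: white plastic bottle 60 mm wide, 115 mm high; origin under its centre.
- wash_bottle: Bystander: cream plastic wash bottle 64 mm wide, 182 mm high to the top of its bent spout; origin under its centre.

How it is judged:
By the outcome, as a careful person would: the job done as asked, in the order asked, and still so for the second after the job is handed in, while the arm keeps its last pose, push and grip.
It also fails if it takes over 64 s, if anything falls off the work surface, if the arm or the gripper's body presses on something with over 40 N, if the wrist force passes 120 N, or if a joint passes its speed limit or range.

## Working session

There is one attempt and no reset: what is moved stays moved. The work goes in short steps, Python scripts to look and compute and a shell command to move; the robot and the scene stay as the last step left them, time stands still between calls to the robot, and variables do not carry over. Pictures are saved under pics/ and viewed, and the job is handed in when it is done.

```bash
ls; mkdir -p pics
cat > h.py <<'E'
import numpy as np,cv2
from workcell import manip
from scipy.spatial.transform import Rotation as R
def grab(n):
    o=manip.get_obs(); im,d=manip.camera(n); return o,im,d
def cal(n,o=None):
    c=manip.get_calibration(n)
    K=np.array([[c['fx'],0,c['cx']],[0,c['fy'],c['cy']],[0,0,1.]])
    if 'rvec' in c:
        Rm=R.from_rotvec(np.ravel(c['rvec'])).as_matrix(); t=np.ravel(c['tvec'])
        return K,Rm.T,-Rm.T@t   # cam->world
    T=np.array(c['T_tool_cam']); Rt=R.from_quat(o['ee_rot']).as_matrix()
    return K,Rt@T[:3,:3],Rt@T[:3,3]+np.array(o['position'])
def onplane(k,u,v,z):
    K,Rw,C=k; r=Rw@np.linalg.inv(K)@np.array([u,v,1.]); return C+r*(z-C[2])/r[2]
def cloud(k,d):
    K,Rw,C=k; v,u=np.indices(d.shape); r=np.stack([(u-K[0,2])/K[0,0],(v-K[1,2])/K[1,1],np.ones(d.shape)],-1)*d[...,None]
    P=r@Rw.T+C; P[d<=0]=np.nan; return P
def proj(k,p):
    K,Rw,C=k; q=K@(Rw.T@(np.array(p)-C)); return q[:2]/q[2]
E
python3 - <<'E'
from h import *
for n in ['scene','top','wrist']:
    o,im,d=grab(n); cv2.imwrite(f'pics/{n}0.png',im); np.save(f'{n}0.npy',d)
    k=cal(n,o); print(n,k[2],k[1][:,2])
o=manip.get_obs();print({a:np.round(b,3) for a,b in o.items()}, manip.grasp_offset)
E
```

```text
pics
scene [ 1.29695671 -0.10361878  0.97541451] [-0.65154082  0.13992002 -0.74559838]
top [0.38563483 0.02679776 0.99112789] [ 0.18917098  0.03236568 -0.98141062]
wrist [ 0.2862716  -0.56135146  0.37202526] [-0.3074872  -0.10629915 -0.94559617]
{'clock': np.float64(0.15), 'joint_pos': array([ 1.212,  0.333, -0.065,  1.461,  0.022,  1.35 , -0.088]), 'joint_velocities': array([ 0.001, -0.002,  0.   , -0.003, -0.001,  0.001,  0.002]), 'tau': array([ 1.0000e-03, -6.2583e+01,  4.9000e-02, -3.9185e+01,  1.6000e-02,
        7.0000e-03,  0.0000e+00]), 'position': array([ 0.206, -0.59 ,  0.231]), 'ee_rot': array([ 0.815, -0.579, -0.   , -0.   ]), 'ft_force': array([-1.256, -0.196, -0.122]), 'torque': array([ 0.   , -0.02 ,  0.012]), 'grip_width': np.float64(1.004)} 0.0187
```

View pics/scene0.png

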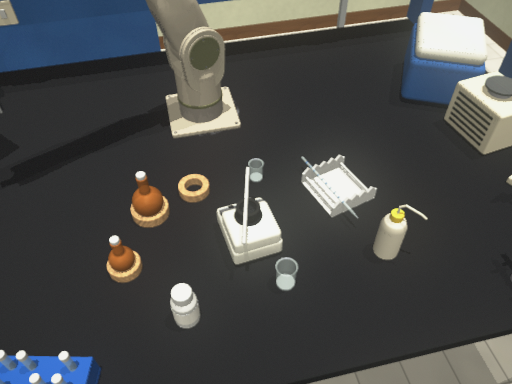

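View pics/top0.png

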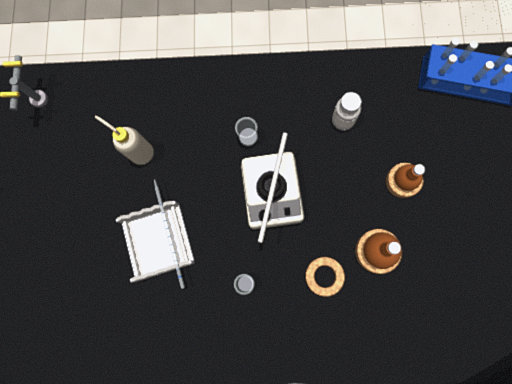

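View pics/wrist0.png

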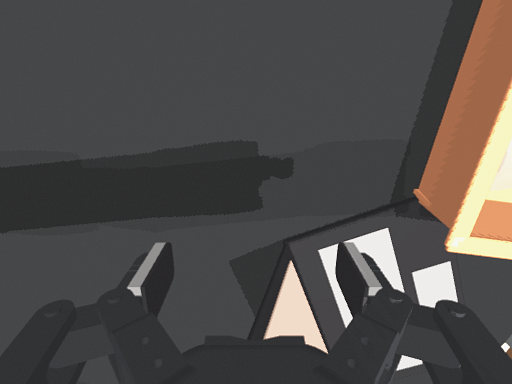

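The top view shows the mixer at about (272,188) with the rod across it from (285,135) to (262,240). The rest is near (157,240) with the pipette in its right-hand notches. The small flask is at (406,178) and the large one at (380,250). In the scene view the small flask is at (122,260).

Run:
```python
from h import *
for n in ['top','scene']:
    im=cv2.imread(f'pics/{n}0.png'); d=np.load(f'{n}0.npy'); k=cal(n); P=cloud(k,d)
    Z=P[...,2]
    print(n,'bench z',np.nanmedian(Z[:, :][(np.abs(Z)<.02)]))
    mn=im.min(-1)
    box=dict(top=(225,320,120,255),scene=(200,300,150,280))[n]
    m=np.zeros(Z.shape,bool); x0,x1,y0,y1=box; m[y0:y1,x0:x1]=1
    r=m&(Z>.118)&(Z<.16)&(mn>130)
    q=P[r]; 
    c=np.median(q,0); 
    L=cv2.fitLine(q[:,:2].astype(np.float32),cv2.DIST_HUBER,0,.01,.01).ravel()
    t=(q[:,:2]-L[2:])@L[:2]; print('rod n',len(q),'mid',L[2:]+L[:2]*(t.min()+t.max())/2,'dir',L[:2],'len',np.ptp(t),'z',np.percentile(q[:,2],[5,50,95]), 'ang',np.degrees(np.arctan2(L[1],L[0])))
    # mixer case top
    r=m&(Z>.08)&(Z<.105)&(mn>100); q=P[r][:,:2].astype(np.float32); print('case top',cv2.minAreaRect(q),len(q))
    r=m&(im.max(-1)<70)&(Z>.12)&(Z<.14); q=P[r]; print('ring',len(q),q.min(0),q.max(0),q.mean(0))
    # amber
    hsv=cv2.cvtColor(im,cv2.COLOR_BGR2HSV)
    print('white caps')
    w=((mn>150)&(hsv[...,1]<40)).astype(np.uint8)
    nn,lab,st,ce=cv2.connectedComponentsWithStats(w)
    for i in range(1,nn):
        if 15<st[i,4]<2500:
            q=P[lab==i]; print(st[i],np.round(ce[i],1),np.round(np.nanmedian(q,0),3))
```

```text
top bench z -0.00014106788699430606
rod n 496 mid [0.56953602 0.03528582] dir [ 0.9678109  -0.25167838] len 0.24778150082235328 z [0.1340175  0.13863519 0.14134773] ang -14.576851
case top ((0.5845523476600647, 0.03996448963880539), (0.14564135670661926, 0.12422531843185425), 6.435202121734619) 1997
ring 256 [0.54729037 0.00952148 0.1200521 ] [0.60329909 0.06974981 0.1335271 ] [0.57458196 0.0395267  0.12845343]
white caps
[506  47   6   8  36] [509.1  50.4] [ 0.873 -0.523  0.124]
[449  55   8   7  45] [452.4  57.9] [ 0.861 -0.391  0.124]
[486  61   8   8  51] [489.5  64.4] [ 0.841 -0.475  0.123]
[504  65   8   7  46] [507.9  67.9] [ 0.83  -0.514  0.124]
[10 69  7 15 56] [13.7 77.5] [0.865 0.66  0.109]
[38 90  7 15 61] [41.3 97. ] [0.862 0.648 0.013]
[336  92  25  27 408] [349.4 104.1] [ 0.765 -0.151  0.114]
[11 99  3  8 19] [ 11.9 102.2] [0.806 0.66  0.108]
[ 96 117  20  14  51] [105.2 122.8] [0.715 0.396 0.178]
[235 117  22  15  40] [244.7 121.7] [0.75  0.098 0.068]
[113 127  22  22 150] [126.  139.6] [0.69  0.364 0.125]
[239 128  18  17 213] [247.7 136.1] [0.716 0.096 0.022]
[ 242 
[... 1445 characters left out ...]
 0.02 ]
[255 197   7   3  16] [258.1 198.3] [0.499 0.085 0.064]
[406 204  21  15  52] [416.  210.9] [0.72  0.408 0.176]
[385 214  21  16 157] [394.5 223.7] [0.713 0.366 0.125]
[109 235  10   9  68] [113.5 239.2] [ 0.599 -0.287  0.126]
[275 257  23  14  58] [285.9 261.7] [0.714 0.103 0.07 ]
[276 272  19  18 234] [285.1 281.1] [0.751 0.091 0.034]
[170 283  27  42 714] [182.5 302.7] [ 0.783 -0.153  0.087]
[  0 350   5   9  32] [  1.5 353.4] [ 0.828 -0.509  0.124]
[ 16 350  10  10  74] [ 20.3 354.5] [ 0.839 -0.473  0.123]
[ 58 351  11  10  77] [ 63.1 355.3] [ 0.86  -0.392  0.124]
[ 29 373  11  11  79] [ 33.8 377.8] [ 0.892 -0.443  0.124]
[ 51 374  11  10  81] [ 56.  378.2] [ 0.902 -0.402  0.124]
```

Run:
```python
from h import *
im=cv2.imread('pics/top0.png'); 
a=cv2.resize(im[190:300,100:210],(590,590),interpolation=cv2.INTER_NEAREST); cv2.imwrite('pics/rest_z.png',a)
a=cv2.resize(im[125:250,220:320],(480,600),interpolation=cv2.INTER_NEAREST); cv2.imwrite('pics/mix_z.png',a)
```

```text
(no output)
```

View pics/rest_z.png

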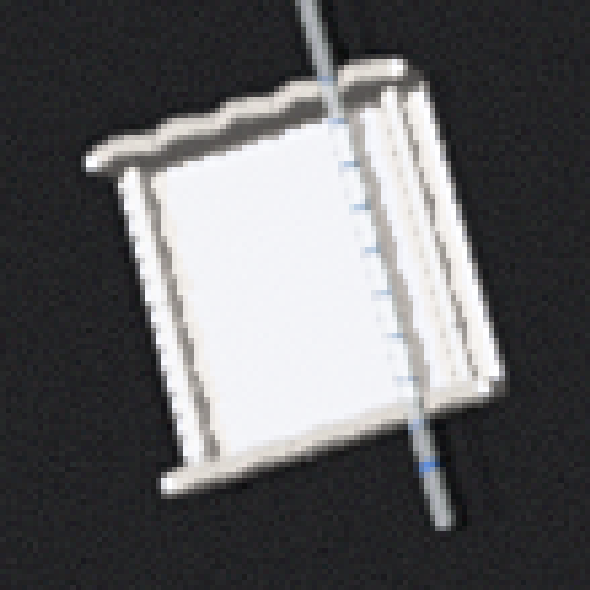

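View pics/mix_z.png

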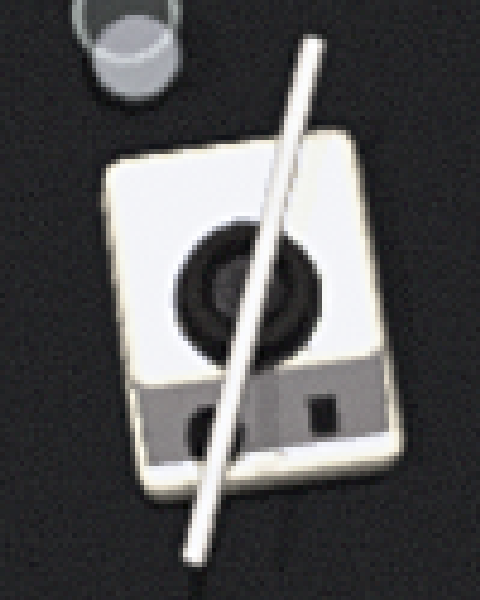

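Run:
```python
from h import *
for n in ['top','scene']:
    im=cv2.imread(f'pics/{n}0.png'); d=np.load(f'{n}0.npy'); k=cal(n); P=cloud(k,d); Z=P[...,2]
    mn=im.min(-1)
    m=(P[...,0]>.3)&(P[...,0]<.62)&(P[...,1]>.2)&(P[...,1]<.46)
    for lo,hi in [(.035,.06),(.002,.06)]:
        q=P[m&(Z>lo)&(Z<hi)&(mn>120)]; r=cv2.minAreaRect(q[:,:2].astype(np.float32)); print(n,lo,len(q),np.round(r[0],4),np.round(r[1],4),r[2])
    q=P[m&(Z>.035)&(Z<.06)&(mn>120)]
    if n=='top':
        for yaw in np.arange(8,20,.5):
            c,s=np.cos(np.radians(yaw)),np.sin(np.radians(yaw)); x=q[:,0]*c+q[:,1]*s; mid=(x.min()+x.max())/2
            print(yaw, x[x>mid].std()+x[x<mid].std())
    # ring circle
    b=(abs(P[...,0]-.575)<.05)&(abs(P[...,1]-.04)<.05)&(Z>.122)&(Z<.1335)&(im.max(-1)<90)
    q=P[b][:,:2].astype(np.float32); print('ring minenclosing',cv2.minEnclosingCircle(q), len(q))
    # amber stopper
    b=(abs(P[...,0]-.598)<.03)&(abs(P[...,1]+.288)<.03)&(Z>.116)
    q=P[b]; print('stopper',cv2.minEnclosingCircle(q[:,:2].astype(np.float32)),q.mean(0),q[:,2].max(), np.ptp(q,0))
    hsv=cv2.cvtColor(im,cv2.COLOR_BGR2HSV)
    b=(abs(P[...,0]-.598)<.06)&(abs(P[...,1]+.288)<.06)&(hsv[...,1]>150)&(Z>.045)
    q=P[b]; 
    A=np.c_[2*q,np.ones(len(q))]; s=np.linalg.lstsq(A,(q**2).sum(1),rcond=None)[0]; print('bulb sphere',s[:3],np.sqrt(s[3]+s[:3]@s[:3]),len(q))
    # pipette: narrow, gray, z ~ .05 beyond plates
```

```text
top 0.035 790 [0.4734 0.3296] [0.2677 0.1483] 15.305158615112305
top 0.002 3803 [0.4763 0.3312] [0.2667 0.1619] 11.113370895385742
8.0 0.052313002371875784
8.5 0.052223335093249584
9.0 0.052137993920294584
9.5 0.052057020191645154
10.0 0.051980453076354884
10.5 0.0519083295364329
11.0 0.05184068429206674
11.5 0.05181554520636142
12.0 0.051754829392773934
12.5 0.05169868036805739
13.0 0.05164712420830372
13.5 0.05160018458988856
14.0 0.05155788277206323
14.5 0.051520237582565284
15.0 0.05148726540622752
15.5 0.051458980176555966
16.0 0.05143539337023878
16.5 0.051416514004540725
17.0 0.05140234863753025
17.5 0.05139290137108084
18.0 0.05138817385658184
18.5 0.05138816530329053
19.0 0.051392872489252096
19.5 0.051402289774712125
ring minenclosing ((0.5760693550109863, 0.039415717124938965), 0.030544277280569077) 255
stopper ((0.5990400910377502, -0.28754758834838867), 0.011330641806125641) [ 0.59832559 -0.28630012  0.12521584] 0.12926471169478704 [0.02152154 0.02127538 0.0131608 ]
bulb sphere [ 0.59431736 -0.28274133  0.07479038] 0.025239410693203675 479
scene 0.035 634 [0.4707 0.3301] [0.2684 0.1492] 15.914371490478516
scene 0.002 2558 [0.4686 0.3429] [0.2683 0.1795] 14.296504020690918
ring minenclosing ((0.576167643070221, 0.038811709731817245), 0.030689166858792305) 186
stopper ((0.5969778895378113, -0.2878452241420746), 0.0126964021474123) [ 0.59901317 -0.28752744  0.12468671] 0.1310804011178771 [0.02504751 0.02334011 0.0150033 ]
bulb sphere [ 0.60556535 -0.28510269  0.07343322] 0.024824905596936623 501
```

Run:
```python
from h import *
from scipy.optimize import least_squares
for n in ['top','scene']:
    im=cv2.imread(f'pics/{n}0.png'); d=np.load(f'{n}0.npy'); k=cal(n); P=cloud(k,d); Z=P[...,2]
    mn=im.min(-1)
    m=(P[...,0]>.3)&(P[...,0]<.62)&(P[...,1]>.2)&(P[...,1]<.46)&(mn>110)
    q=P[m&(Z>.030)&(Z<.06)]
    c0=np.array([.471,.33]); yaw=np.radians(15.5)
    for it in range(6):
        c,s=np.cos(yaw),np.sin(yaw); l=(q[:,:2]-c0)@np.array([[c,-s],[s,c]])
        ok=(abs(l[:,1]+42)<0) | (l[:,1]>-.030)|(l[:,1]<-.054)
        ok&=abs(abs(l[:,0])-.075)<.012
        L=l[ok]; sg=np.sign(L[:,0])
        # x ~ sg*.075 + dx - y*dth
        A=np.c_[np.ones(len(L)),-L[:,1]]; b=L[:,0]-sg*.075
        f=np.linalg.lstsq(A,b,rcond=None)[0]
        sp=[np.ptp(L[sg==g,1]) for g in (-1,1)]; ymid=np.mean([(L[sg==g,1].min()+L[sg==g,1].max())/2 for g in (-1,1)])
        c0=c0+np.array([c,s])*f[0]+np.array([-s,c])*ymid; yaw+=f[1]
    xs=[L[sg==g,0].mean() for g in (-1,1)]
    print(n,c0,np.degrees(yaw),'spans',sp,'plate x',xs,len(L))
    # pipette outside/inside, at its axis
    l=(q[:,:2]-c0)@np.array([[np.cos(yaw),-np.sin(yaw)],[np.sin(yaw),np.cos(yaw)]])
    p=(abs(l[:,1]+.042)<.012)&(abs(abs(l[:,0])-.075)>.008)&(abs(l[:,0])<.15)
    print(' pip',np.polyfit(l[p,0],l[p,1],1),l[p].min(0),l[p].max(0),p.sum())
    # crest/valley profile: height vs y at plates
    for g in (-1,1):
        s_=(np.sign(l[:,0])==g)&(abs(abs(l[:,0])-.075)<.012)
        hh=[]
        for y in np.arange(-.077,.078,.007):
            w=s_&(abs(l[:,1]-y)<.0035); hh.append(int(1000*q[w,2].max()) if w.any() else 0)
        print(g,hh)
```

```text
top [0.46732858 0.32892797] 15.71017228726693 spans [np.float64(0.14843242745689203), np.float64(0.15047318536407245)] plate x [np.float64(-0.0747514154724937), np.float64(0.07475597665648458)] 432
 pip [-0.00065154 -0.04262171] [-0.12809343 -0.04646831] [ 0.13962613 -0.03721133] 305
-1 [39, 43, 51, 55, 51, 52, 50, 53, 51, 45, 50, 56, 50, 46, 52, 54, 52, 45, 53, 53, 51, 45, 40]
1 [41, 42, 52, 54, 52, 53, 49, 54, 53, 43, 54, 55, 49, 43, 50, 54, 47, 45, 53, 55, 49, 42, 34]
scene [0.46781628 0.32876149] 15.229105191709047 spans [np.float64(0.14920718945716546), np.float64(0.1488442454890228)] plate x [np.float64(-0.07480009372989413), np.float64(0.0748178819996917)] 451
 pip [ 0.00780987 -0.04223915] [-0.13057366 -0.04926718] [ 0.13779629 -0.03640596] 195
-1 [42, 45, 52, 55, 47, 52, 52, 55, 51, 45, 49, 54, 51, 44, 52, 54, 46, 46, 49, 55, 49, 42, 39]
1 [34, 42, 50, 54, 49, 53, 58, 58, 52, 45, 49, 55, 50, 43, 51, 53, 48, 43, 51, 58, 50, 45, 42]
```

```bash
python3 -m crank '[[[0.4,0.8,0,0,0,-0.8,60],[0.45,0.88,0,0,0,-0.85,60],[0.45,0.88,0,0,0,-0.85,60],[0.45,0.88,0,0,0,-0.85,60],[0.45,0.88,0,0,0,-0.85,60],[0.45,0.88,0,0,0,-0.85,60],[0.45,0.88,0,0,0,-0.85,60],[0.45,0.88,0,0,0,-0.85,60]]]' 60
```

```text
clock: 1.15
position: [0.4194, -0.1707, 0.2314]
ee_rot: [-0.611, 0.792, -0.0, -0.0]
ft_force: [0.8, -0.7, -0.1]
grip_width: 0.704
```

```bash
python3 -m crank '[[[0.45,0.9,0,0,0,0,60],[0.45,0.9,0,0,0,0,60],[0.45,0.9,0,0,0,0,60],[0.45,0.9,-0.2,0,0,0,60],[0,0,0,0,0,0,60]]]'
python3 - <<'E'
from h import *
o,im,d=grab('wrist'); cv2.imwrite('pics/w1.png',im); np.save('w1.npy',d)
k=cal('wrist',o); x=R.from_quat(o['ee_rot']).as_matrix(); print(o['position'],np.degrees(np.arctan2(x[1,0],x[0,0])))
P=cloud(k,d); Z=P[...,2]; mn=im.min(-1)
q=P[(mn>120)&(Z>.125)&(Z<.15)]; L=cv2.fitLine(q[:,:2].astype(np.float32),cv2.DIST_HUBER,0,.01,.01).ravel()
print(len(q),L,np.degrees(np.arctan2(L[1],L[0])),np.percentile(q[:,2],[5,50,95]))
p=np.array([.5278,.0466]); n=np.array([-L[1],L[0]]); print('perp off of grip pt from rod line',(p-L[2:])@n)
p=np.array(o['position'][:2]);print('tcp perp',(p-L[2:])@n,n)
E
```

```text
clock: 1.78
position: [0.527, 0.0487, 0.2182]
ee_rot: [-0.615, 0.788, 0.002, 0.0]
ft_force: [-1.3, -1.0, 0.2]
grip_width: 0.705
[0.52696165 0.04868697 0.21816774] -104.08781928133028
3139 [ 0.968123   -0.25047523  0.56147957  0.03764379] -14.505634 [0.13440848 0.13784144 0.13925778]
perp off of grip pt from rod line 0.0002348116291997876
tcp perp 0.0020452730293548174 [0.25047523 0.968123  ]
```

View pics/w1.png

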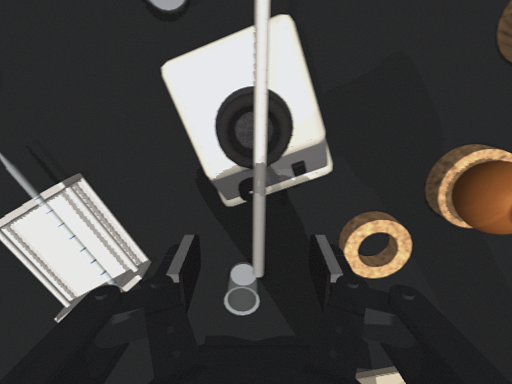

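The wrist view shows the rod upright at column 260, between the fingers and parallel to the pads. All three views agree on its line to within about 0.3 mm, so I go down onto it.

```bash
python3 -m crank '[[[0.01,-0.035,-0.6,0,0,-0.1,50],[0,0,-0.6,0,0,0,40],[0,0,-0.35,0,0,0,40],[0,0,-0.15,0,0,0,40],[0,0,0,0,0,0,30],[0,0,0,0,0,0,0],[0,0,0,0,0,0,0],[0,0,0,0,0,0,0]]]' 60 && python3 -m crank '[[[0,0,0,0,0,0,0],[0,0,0,0,0,0,0],[0,0,0,0,0,0,0]]]'
python3 - <<'E'
from h import *
o,im,d=grab('wrist'); cv2.imwrite('pics/w2.png',im); print(o['position'],o['grip_width']*85.4,o['ft_force'])
E
```

```text
clock: 2.82
position: [0.5281, 0.0413, 0.1181]
ee_rot: [-0.609, 0.793, -0.001, 0.0]
ft_force: [-1.1, -0.4, 3.7]
grip_width: 0.088
clock: 3.2
position: [0.528, 0.0413, 0.1176]
ee_rot: [-0.609, 0.793, -0.0, 0.0]
ft_force: [1.3, 0.3, 4.0]
grip_width: 0.088
[0.52801319 0.04134198 0.11763748] 7.487473821577213 [1.31879949 0.29152129 3.9894428 ]
```

View pics/w2.png

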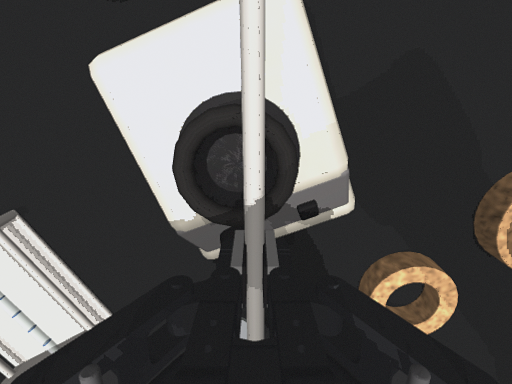

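The jaws have shut on the rod at column 255, with a slight 4 N upward force from the fingers' swing. I lift slowly and check.

```bash
python3 -m crank '[[[0,0,0.05,0,0,0,0],[0,0,0.1,0,0,0,0],[0,0,0.2,0,0,0,0],[0,0,0.4,0,0,0,0],[0,0,0.5,0,0,0,0],[0,0,0.4,0,0,0,0],[0,0,0.2,0,0,0,0],[0,0,0,0,0,0,0]]]' 80
cat > rod.py <<'E'
from h import *
import sys
t=sys.argv[1]
for n in ['wrist','scene','top']:
    o,im,d=grab(n); cv2.imwrite(f'pics/{n}{t}.png',im)
    k=cal(n,o); P=cloud(k,d); Z=P[...,2]; p=np.array(o['position']); X=R.from_quat(o['ee_rot']).as_matrix()
    if n=='wrist': print('tcp',p,'yaw',np.degrees(np.arctan2(X[1,0],X[0,0])),o['grip_width']*85.4,o['ft_force'])
    l=(P-p)@X   # tool coords
    m=(im.min(-1)>100)&(abs(l[...,0])<.02)&(abs(l[...,1])<.2)&(abs(l[...,2]+.015)<.03)
    q=P[m]; L=cv2.fitLine(q.astype(np.float32),cv2.DIST_HUBER,0,.01,.01).ravel(); dd=L[:3]*np.sign(L[0]); s=(q-L[3:])@dd
    lo,hi=np.percentile(s,[.5,99.5]); print(n,len(q),'ends',np.round(L[3:]+dd*lo,4),np.round(L[3:]+dd*hi,4),'len',hi-lo,'yaw',np.degrees(np.arctan2(dd[1],dd[0])),'pitch',np.degrees(np.arcsin(dd[2])))
E
python3 rod.py a
```

```text
clock: 4.25
position: [0.5278, 0.0415, 0.2289]
ee_rot: [-0.609, 0.793, -0.0, 0.0]
ft_force: [0.4, 0.5, -0.9]
grip_width: 0.084
tcp [0.52778378 0.0414567  0.22887933] yaw -105.0099068672981 7.1785872021708785 [ 0.42854063  0.52322153 -0.8879161 ]
wrist 6831 ends [0.4837 0.0543 0.2487] [0.6394 0.0134 0.2475] len 0.16097715943227897 yaw -14.721336 pitch -0.4554707
scene 316 ends [0.482  0.0537 0.2494] [0.6881 0.0009 0.2473] len 0.21278430107208182 yaw -14.369503 pitch -0.5600221Traceback (most recent call last):
  File "rod.py", line 10, in <module>
    q=P[m]; L=cv2.fitLine(q.astype(np.float32),cv2.DIST_HUBER,0,.01,.01).ravel(); dd=L[:3]*np.sign(L[0]); s=(q-L[3:])@dd
              ~~~~~~~~~~~^^^^^^^^^^^^^^^^^^^^^^^^^^^^^^^^^^^^^^^^^^^^^^^
cv2.error: OpenCV(4.12.0) /io/opencv/modules/imgproc/src/linefit.cpp:102: error: (-215:Assertion failed) count > 0 in function 'fitLine3D_wods'
```

View pics/scenea.png

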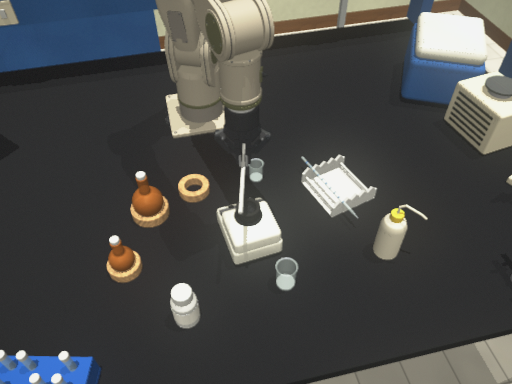

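View pics/wrista.png

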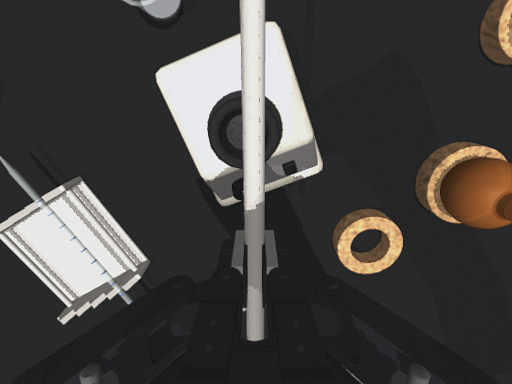

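The rod is held level (pitch about −0.5°), and its centre is about 41.5 mm along it from the TCP. I move it over the rest's +14 pair.

```bash
sed -i 's/if n==.wrist.: print/if 1: print/; s/,.scene.,.top.\]/,"scene"]/' rod.py; python3 -m crank '[[[-0.1,0.3,0,0,0,0.4,0],[-0.2,0.6,0,0,0,0.8,0],[-0.25,0.7,0,0,0,0.9,0],[-0.25,0.7,0,0,0,0.9,0],[-0.25,0.7,0,0,0,0.9,0],[-0.25,0.7,0,0,0,0.9,0],[-0.25,0.7,0,0,0,0.8,0],[-0.185,0.43,0,0,0,0.5,0]]]'; python3 -m crank '[[[0,0,-0.4,0,0,0,0],[0,0,-0.7,0,0,0,0],[0,0,-0.5,0,0,0,0],[0,0,0,0,0,0,0],[0,0,0,0,0,0,0]]]'; python3 rod.py b
```

```text
clock: 5.4
position: [0.4197, 0.3356, 0.2286]
ee_rot: [0.799, -0.602, -0.0, -0.0]
ft_force: [0.7, 0.3, -1.1]
grip_width: 0.088
clock: 6.02
position: [0.4228, 0.3328, 0.1338]
ee_rot: [0.797, -0.604, 0.0, -0.001]
ft_force: [-0.2, 0.1, 0.3]
grip_width: 0.082
tcp [0.42282414 0.33283393 0.13379026] yaw -74.35525636789839 6.976296816597869 [-0.20187518  0.1417356   0.25189019]
wrist 6971 ends [0.3793 0.3205 0.1533] [0.5337 0.3656 0.1525] len 0.16089146715641944 yaw 16.290321 pitch -0.27675596
tcp [0.42331691 0.33262638 0.13398172] yaw -74.40634091295838 7.208486001296141 [ 0.0441566   0.95029635 -0.47374228]
scene 208 ends [0.4319 0.3332 0.1551] [0.5827 0.3779 0.153 ] len 0.157251147009191 yaw 16.537973 pitch -0.77092326
```

View pics/wristb.png

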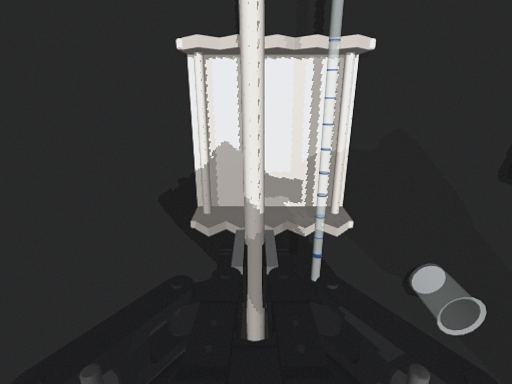

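View pics/sceneb.png

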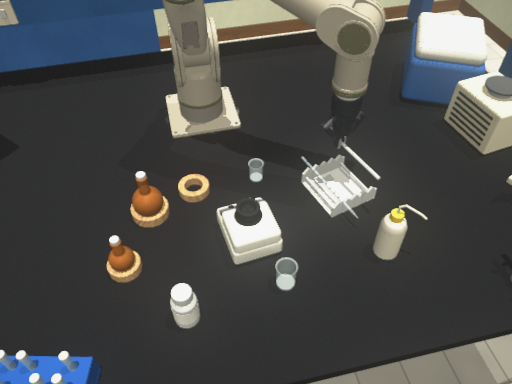

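Run:
```python
from h import *
o,im,d=grab('wrist'); k=cal('wrist',o); P=cloud(k,d); Z=P[...,2]; mn=im.min(-1)
p=np.array(o['position']); print(p)
q=P[(Z>.036)&(Z<.06)&(mn>90)]
c0=np.array([.4675,.3288]); yaw=np.radians(15.6)
for it in range(6):
    c,s=np.cos(yaw),np.sin(yaw); l=(q[:,:2]-c0)@np.array([[c,-s],[s,c]])
    ok=((l[:,1]>-.030)|(l[:,1]<-.054))&(abs(abs(l[:,0])-.075)<.012)&(abs(l[:,1])<.09)
    L=l[ok]; sg=np.sign(L[:,0]); A=np.c_[np.ones(len(L)),-L[:,1]]
    f=np.linalg.lstsq(A,L[:,0]-sg*.075,rcond=None)[0]
    ym=[(np.percentile(L[sg==g,1],.5)+np.percentile(L[sg==g,1],99.5))/2 for g in (-1,1)]
    c0=c0+np.array([c,s])*f[0]+np.array([-s,c])*np.mean(ym); yaw+=f[1]
c,s=np.cos(yaw),np.sin(yaw)
print(c0,np.degrees(yaw),[L[sg==g,0].mean() for g in (-1,1)],ym,[np.ptp(L[sg==g,1]) for g in(-1,1)])
l=(q[:,:2]-c0)@np.array([[c,-s],[s,c]]); w=(abs(l[:,1]+.042)<.012)&(abs(abs(l[:,0])-.075)>.01)
print('pip',np.polyfit(l[w,0],l[w,1],1),w.sum())
a=P[(abs(Z-.151)<.008)&(mn>90)]; L2=cv2.fitLine(a[:,:2].astype(np.float32),cv2.DIST_HUBER,0,.01,.01).ravel()
u=np.array([[c,-s],[s,c]]); print('rod in rest frame: pt',(L2[2:]-c0)@u,'dir',L2[:2]@u, 'tcp',(p[:2]-c0)@u)
```

```text
[0.42361858 0.33234545 0.1339503 ]
[0.46738919 0.32952196] 15.655827034432418 [np.float64(-0.07382497005401523), np.float64(0.074111895971058)] [np.float64(4.4929535245957775e-05), np.float64(-4.4929537999810476e-05)] [np.float64(0.14937574142201937), np.float64(0.1491205683243106)]
pip [-0.0003126  -0.04138835] 2207
rod in rest frame: pt [0.01193631 0.01538142] dir [0.99997237 0.00743138] tcp [-0.04138478  0.01453059]
```

```bash
python3 -m crank '[[[0.005,-0.017,-0.3,0,0,-0.09,0],[0,0,-0.5,0,0,0,0],[0,0,-0.4,0,0,0,0],[0,0,-0.25,0,0,0,0],[0,0,-0.15,0,0,0,0],[0,0,0,0,0,0,0],[0,0,0,0,0,0,0]]]'; python3 rod.py c
```

```text
clock: 7.05
position: [0.4242, 0.3306, 0.037]
ee_rot: [0.794, -0.608, 0.0, -0.001]
ft_force: [-0.3, 1.3, -0.8]
grip_width: 0.083
tcp [0.42416928 0.33055503 0.03703357] yaw -74.96074844084967 7.069750158286082 [-0.25755911  1.26780203 -0.78502401]
wrist 8314 ends [0.3807 0.3193 0.0583] [0.538  0.3622 0.0531] len 0.16314321469446225 yaw 15.269322 pitch -1.8281485
tcp [0.42419343 0.33054223 0.03708022] yaw -74.96024498435071 7.184894964052356 [-1.59062254  0.83265156 -1.10264626]
scene 329 ends [0.3471 0.3073 0.0487] [0.5844 0.3719 0.0559] len 0.24600436778298607 yaw 15.223883 pitch 1.6771021
```

View pics/wristc.png

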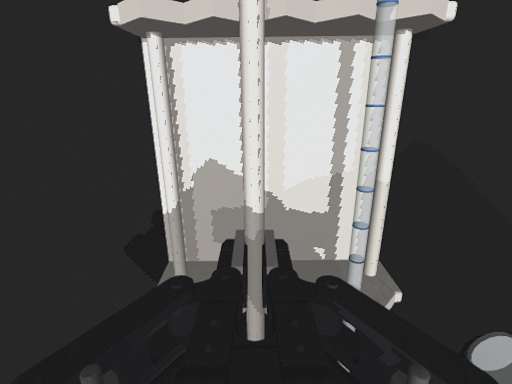

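```bash
python3 -m crank '[[[0,0,-0.04,0,0,0,0],[0,0,-0.04,0,0,0,0],[0,0,0,0,0,0,0]]]'; python3 -m crank '[[[0,0,-0.015,0,0,0,0],[0,0,0,0,0,0,0]]]';python3 -m crank '[[[0,0,-0.015,0,0,0,0],[0,0,0,0,0,0,0]]]'
```

```text
clock: 7.52
position: [0.4237, 0.3305, 0.0316]
ee_rot: [0.794, -0.608, -0.0, -0.0]
ft_force: [-0.1, 1.7, -0.1]
grip_width: 0.087
clock: 7.78
position: [0.4238, 0.3309, 0.031]
ee_rot: [0.794, -0.608, -0.0, -0.001]
ft_force: [-1.4, 2.9, 3.7]
grip_width: 0.082
clock: 8.02
position: [0.4238, 0.3313, 0.0305]
ee_rot: [0.794, -0.608, -0.0, -0.001]
ft_force: [-2.8, 3.3, 8.4]
grip_width: 0.082
```

```bash
python3 -m crank '[[[-0.002,0.01,0.01,0,0,0,0],[0,0,0,0,0,0,0]]]';python3 -m crank '[[[0,0,0,0,0,0,12],[0,0,0,0,0,0,16],[0,0,0,0,0,0,20],[0,0,0,0,0,0,24],[0,0,0,0,0,0,24]]]'; python3 rod.py d
```

```text
clock: 8.28
position: [0.4238, 0.3313, 0.0306]
ee_rot: [0.794, -0.608, -0.0, -0.001]
ft_force: [-1.6, 3.3, 4.8]
grip_width: 0.082
clock: 8.9
position: [0.4236, 0.3307, 0.0303]
ee_rot: [0.794, -0.609, 0.0, 0.0]
ft_force: [0.4, -0.1, 0.2]
grip_width: 0.281
tcp [0.42364617 0.33065686 0.03027701] yaw -74.96412946560517 24.032353762841854 [ 0.38586522 -0.13742006  0.18243682]
wrist 8451 ends [0.38   0.3207 0.0503] [0.5357 0.3621 0.0493] len 0.1610677324123872 yaw 14.878617 pitch -0.335112
tcp [0.42363658 0.33069528 0.03029401] yaw -74.96385336357548 24.28050616809723 [0.97590927 0.14250836 1.17904656]
scene 328 ends [0.3463 0.3107 0.0521] [0.5844 0.3724 0.048 ] len 0.2460556030694142 yaw 14.517502 pitch -0.96757853
```

View pics/wristd.png

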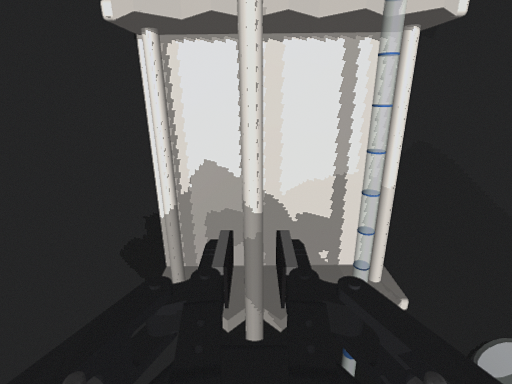

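The rod lies free between the open pads at about column 254. I rise straight up and check how it lies.

```bash
python3 -m crank '[[[0,0,0.1,0,0,0,24],[0,0,0.3,0,0,0,24],[0,0,0.6,0,0,0,24],[0,0,0.9,0,0,0,24],[0,0,0.9,0,0,0,24],[0,0,0.5,0,0,0,40],[0,0,0,0,0,0,60]]]'
python3 - <<'E'
from h import *
c0=np.array([.4674,.3290]); yaw=np.radians(15.65); c,s=np.cos(yaw),np.sin(yaw); u=np.array([[c,-s],[s,c]])
for n in ['wrist','top','scene']:
    o,im,d=grab(n); cv2.imwrite(f'pics/{n}e.png',im); k=cal(n,o); P=cloud(k,d); Z=P[...,2]; mn=im.min(-1)
    l=(P[...,:2]-c0)@u
    m=(abs(l[...,1]-.014)<.011)&(Z>.042)&(Z<.06)&(mn>90)&(abs(abs(l[...,0])-.075)>.007)&(abs(l[...,0])<.15)
    q=l[m]; a=np.polyfit(q[:,0],q[:,1],1); z=np.polyfit(q[:,0],Z[m],1)
    print(n,m.sum(),'y=%.4f slope %.2fdeg z=%.4f pitch %.2f'%(a[1],np.degrees(a[0]),z[1],np.degrees(z[0])),'x',np.percentile(q[:,0],[.3,99.7]))
E
```

```text
clock: 9.88
position: [0.4243, 0.3319, 0.232]
ee_rot: [0.794, -0.608, 0.001, -0.002]
ft_force: [-0.7, -0.9, 0.1]
grip_width: 0.662
wrist 1765 y=0.0143 slope 0.05deg z=0.0496 pitch 0.05 x [-0.12255079  0.12374909]
top 411 y=0.0131 slope -0.00deg z=0.0505 pitch 0.11 x [-0.12284113  0.12521969]
scene 231 y=0.0129 slope -0.05deg z=0.0507 pitch 0.06 x [-0.12348371  0.12403816]
```

View pics/wriste.png

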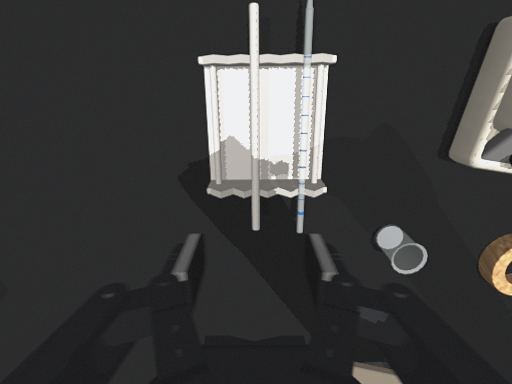

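The wrist view shows the rod along column 255 in its pair, with the pipette untouched. In the rest frame its centre is off by at most 1 mm and its tilt is at most 0.1°. Next is the flask.

```bash
python3 -m crank '[[[0.15,-0.5,0,0,0,0,60],[0.25,-0.9,0,0,0,0,60],[0.26,-0.94,0,0,0,0,60],[0.26,-0.94,0,0,0,0,60],[0.26,-0.94,0,0,0,0,60],[0.26,-0.94,0,0,0,0,60],[0.26,-0.94,0,0,0,0,60],[0.26,-0.94,0,0,0,0,60]]]'; python3 -m crank '[[[0.26,-0.94,0,0,0,0,60],[0.24,-0.8,0,0,0,0,60],[0.15,-0.5,0,0,0,0,60],[0.04,-0.2,0,0,0,0,60],[0,0,0,0,0,0,60],[0,0,0,0,0,0,60]]]';cat > fl.py <<'E'
from h import *
import sys
t=sys.argv[1]
for n in ['wrist','scene']:
    o,im,d=grab(n); cv2.imwrite(f'pics/{n}{t}.png',im); k=cal(n,o); P=cloud(k,d); Z=P[...,2]; p=np.array(o['position'])
    X=R.from_quat(o['ee_rot']).as_matrix(); print('tcp',p,np.degrees(np.arctan2(X[1,0],X[0,0])),'grip',o['grip_width']*85.4,'F',o['ft_force'])
    hsv=cv2.cvtColor(im,cv2.COLOR_BGR2HSV); near=(abs(P[...,0]-float(sys.argv[2]))<.035)&(abs(P[...,1]-float(sys.argv[3]))<.035); z0=float(sys.argv[4])
    m=near&(im.min(-1)>130)&(hsv[...,1]<60)&(Z>z0+.098)&(Z<z0+.118)
    if m.sum()>5:
        q=P[m]; print(n,'stopper',cv2.minEnclosingCircle(q[:,:2].astype(np.float32)),q[:,2].max(),np.median(q[:,2]),m.sum())
    m=near&(hsv[...,1]>120)&(Z>z0+.064)&(Z<z0+.1)
    if m.sum()>5:
        q=P[m]; print(n,'neck surf mean',q.mean(0),np.ptp(q,0),m.sum())
E
python3 fl.py f .598 -.2875 .014
```

```text
clock: 11.02
position: [0.541, -0.0934, 0.2274]
ee_rot: [0.794, -0.608, -0.001, 0.0]
ft_force: [1.9, 1.1, 0.6]
grip_width: 0.698
clock: 11.78
position: [0.5827, -0.236, 0.2284]
ee_rot: [0.794, -0.608, -0.0, -0.0]
ft_force: [-0.7, 0.0, -0.4]
grip_width: 0.704
tcp [ 0.58270013 -0.23601549  0.22842001] -74.83147694118828 grip 60.12997980869835 F [-0.68879521  0.03370692 -0.37034413]
wrist stopper ((0.5981292724609375, -0.2879021465778351), 0.011478194035589695) 0.12713862912398793 0.12495472238802327 491
wrist neck surf mean [ 0.60439376 -0.28123778  0.09952989] [0.0249048  0.02433034 0.03568487] 366
tcp [ 0.58274841 -0.23618873  0.22860471] -74.83203107303125 grip 59.92617293590576 F [0.09066193 0.37371285 0.85453382]
scene stopper ((0.597531795501709, -0.2879334092140198), 0.011570748873054981) 0.13089609638010336 0.1259985441808666 68
scene neck surf mean [ 0.60531518 -0.28524637  0.09568377] [0.0215831  0.02575317 0.03539325] 112
```

View pics/wristf.png

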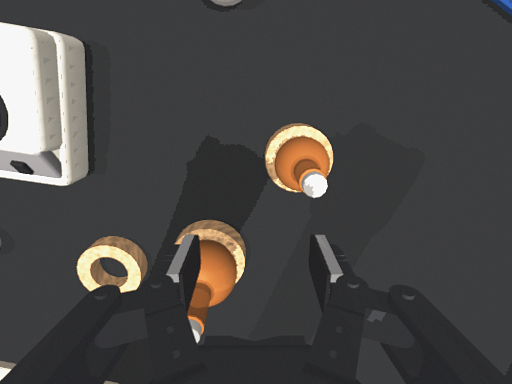

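The wrist view shows the small flask's stopper at (314,185). All views put it at (0.598, −0.288) with its top at z 0.126, which matches the given height.

```bash
python3 -m crank '[[[0.1,-0.35,0,0,0,0,60],[0.1,-0.35,0,0,0,0,60],[0.055,-0.165,0,0,0,0,60],[0,0,-0.3,0,0,0,60],[0,0,-0.6,0,0,0,60],[0,0,-0.6,0,0,0,56],[0,0,-0.4,0,0,0,56],[0,0,0,0,0,0,56]]]'; python3 fl.py g .598 -.2875 .014
```

```text
clock: 12.88
position: [0.5964, -0.288, 0.1115]
ee_rot: [0.794, -0.608, -0.002, 0.0]
ft_force: [-0.1, -0.7, -0.3]
grip_width: 0.657
tcp [ 0.59640637 -0.28804183  0.11153122] -74.878162795211 grip 56.084890456067384 F [-0.1034493  -0.72004623 -0.27165519]
wrist stopper ((0.6081762313842773, -0.2853430509567261), 0.03393695503473282) 0.13199676794657167 0.12486949773215116 1766
wrist neck surf mean [ 0.60740539 -0.28562139  0.09958174] [0.02091637 0.0263658  0.03596399] 1225
tcp [ 0.59747288 -0.28862398  0.11351548] -74.89142627740094 grip 55.66247353090165 F [-0.15231575 -0.14328947  0.54852768]
scene stopper ((0.5995094180107117, -0.28687146306037903), 0.009395945817232132) 0.13025307229289984 0.12636693173612995 46
scene neck surf mean [ 0.60597664 -0.28560006  0.09562176] [0.01395813 0.02651314 0.03589592] 119
```

View pics/wristg.png

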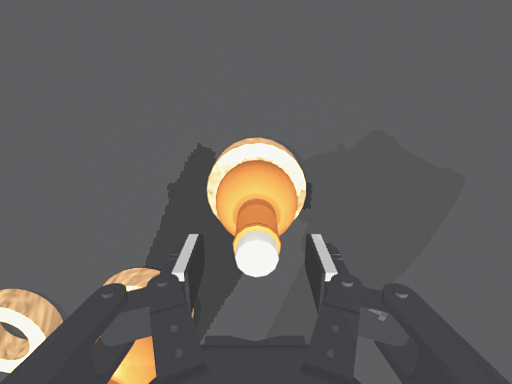

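```bash
python3 -m crank '[[[0,0,-0.3,0,0,0,56],[0,0,-0.2,0,0,0,50],[0,0,-0.08,0,0,0,45],[0,0,0,0,0,0,38],[0,0,0,0,0,0,32],[0,0,0,0,0,0,26],[0,0,0,0,0,0,20],[0,0,0,0,0,0,0]]]' 50; python3 -m crank '[[[0,0,0,0,0,0,0],[0,0,0,0,0,0,0],[0,0,0,0,0,0,0]]]'
```

```text
clock: 13.98
position: [0.5982, -0.2895, 0.08]
ee_rot: [0.794, -0.608, 0.0, -0.0]
ft_force: [-1.2, 2.7, 4.9]
grip_width: 0.292
clock: 14.35
position: [0.5983, -0.2895, 0.08]
ee_rot: [0.794, -0.608, 0.0, -0.0]
ft_force: [-1.7, 2.7, 5.4]
grip_width: 0.294
```

```bash
python3 -m crank '[[[0,0,0.05,0,0,0,0],[0,0,0.15,0,0,0,0],[0,0,0.4,0,0,0,0],[0,0,0.6,0,0,0,0],[0,0,0.7,0,0,0,0],[0,0,0.6,0,0,0,0],[0,0,0.3,0,0,0,0],[0,0,0,0,0,0,0]]]'; python3 fl.py h .598 -.289 .182
```

```text
clock: 15.35
position: [0.5983, -0.2902, 0.2483]
ee_rot: [0.793, -0.609, 0.001, -0.0]
ft_force: [0.0, -0.0, -1.7]
grip_width: 0.29
tcp [ 0.5983128  -0.29016491  0.24828884] -74.9733651087707 grip 24.801235706136097 F [ 0.03450786 -0.03488809 -1.65202274]
wrist stopper ((0.6028785109519958, -0.2883087396621704), 0.020452843979001045) 0.29501484063003514 0.29294469438444276 2717
wrist neck surf mean [ 0.60810108 -0.28678275  0.2676406 ] [0.02407387 0.04296534 0.03598432] 2094
tcp [ 0.59775274 -0.29002077  0.24668893] -74.96948219200246 grip 25.071135384813772 F [ 0.49391984  0.25385067 -2.13594576]
scene stopper ((0.5977131724357605, -0.2900407314300537), 0.01065369788557291) 0.2954483683121436 0.29249545972791036 63
scene neck surf mean [ 0.60578443 -0.28608736  0.2647413 ] [0.01922454 0.02535297 0.03558106] 157
```

View pics/wristh.png

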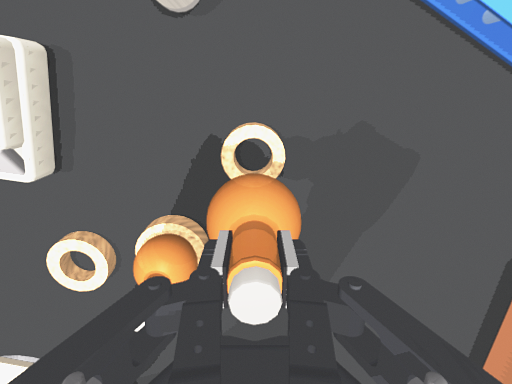

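View pics/sceneh.png

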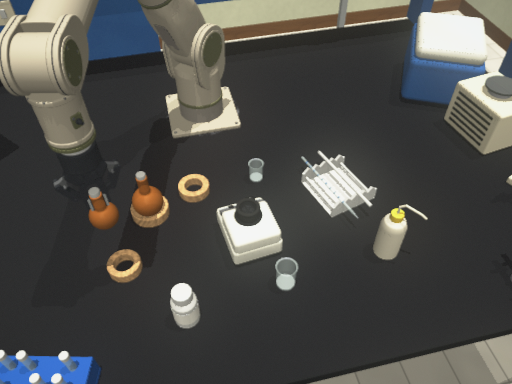

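The flask is lifted and upright, with its stopper at (256,290) in the wrist view. With the rod gone, I measure the bare ring again, along with the bulb.

```bash
cat > sph.py <<'E'
from h import *
from scipy.optimize import least_squares
def bulb(P,im,c):
    hsv=cv2.cvtColor(im,cv2.COLOR_BGR2HSV); Z=P[...,2]
    m=(hsv[...,1]>100)&(hsv[...,0]<25)&(np.linalg.norm(P-np.array(c),axis=-1)<.042)&(Z<c[2]+.024)
    q=P[m]; f=lambda x: np.linalg.norm(q-x,axis=1)-.032
    return least_squares(f,c,loss='soft_l1',f_scale=.002).x,m.sum()
E
python3 - <<'E'
from sph import *
for n in ['top','scene']:
    o,im,d=grab(n); k=cal(n); P=cloud(k,d); Z=P[...,2]; cv2.imwrite(f'pics/{n}i.png',im)
    m=(abs(P[...,0]-.576)<.045)&(abs(P[...,1]-.039)<.045)&(Z>.1)&(Z<.14)
    q=P[m&(Z>.126)]; r=np.hypot(q[:,0]-.576,q[:,1]-.039)
    cc=cv2.minEnclosingCircle(q[:,:2].astype(np.float32)); h=cv2.convexHull(q[:,:2].astype(np.float32)).reshape(-1,2)
    A=np.c_[2*h,np.ones(len(h))]; s=np.linalg.lstsq(A,(h**2).sum(1),rcond=None)[0]
    print(n,len(q),cc,'hull fit',s[:2],np.sqrt(s[2]+s[:2]@s[:2]),'z',np.median(q[:,2]))
    # pixel ellipse of dark ring projected at top plane
    p=np.array(o['position']); print('bulb-tcp',[np.round(x,4) for x in bulb(P,im,[p[0],p[1],p[2]-.034])][0]-p, bulb(P,im,[p[0],p[1],p[2]-.034])[1])
    case=P[(abs(P[...,0]-.576)<.11)&(abs(P[...,1]-.039)<.1)&(Z>.085)&(Z<.1)]; print(cv2.minAreaRect(case[:,:2].astype(np.float32)))
E
```

```text
top 297 ((0.577112078666687, 0.039392512291669846), 0.03078383021056652) hull fit [0.5772383  0.03932386] 0.03016247750064072 z 0.12889235321072345
bulb-tcp [ 0.00130162  0.00068217 -0.03434883] 426
((0.5843669772148132, 0.03997897729277611), (0.14559759199619293, 0.12359588593244553), 6.321378707885742)
scene 206 ((0.5761725306510925, 0.03761294484138489), 0.03184676915407181) hull fit [0.57672442 0.03857284] 0.03017547384161365 z 0.12939735915091072
bulb-tcp [-0.00258999  0.00109243 -0.03394075] 441
((0.5830970406532288, 0.03922407701611519), (0.14807036519050598, 0.12254601716995239), 6.644827365875244)
```

```bash
python3 -m crank '[[[-0.02,0.35,0,0,0,0,0],[-0.05,0.7,0,0,0,0,0],[-0.06,0.9,0,0,0,0,0],[-0.06,0.9,0,0,0,0,0],[-0.06,0.9,0,0,0,0,0],[-0.05,0.8,0,0,0,0,0],[-0.035,0.6,0,0,0,0,0],[-0.02,0.32,0,0,0,0,0]]]'; python3 -m crank '[[[0,0,0,0,0,0,0],[0,0,-0.2,0,0,0,0],[0,0,-0.1,0,0,0,0],[0,0,0,0,0,0,0],[0,0,0,0,0,0,0]]]'
cat > chk.py <<'E'
from sph import *
import sys
for n in ['top','scene','wrist']:
    o,im,d=grab(n); k=cal(n,o); P=cloud(k,d); Z=P[...,2]; cv2.imwrite(f'pics/{n}{sys.argv[1]}.png',im); p=np.array(o['position'])
    b,c=bulb(P,im,[p[0],p[1],p[2]-.034]); print(n,'tcp',np.round(p,4),'F',np.round(o['ft_force'],1),'bulb',np.round(b,4),c)
    hsv=cv2.cvtColor(im,cv2.COLOR_BGR2HSV)
    m=(np.linalg.norm(P[...,:2]-p[:2],axis=-1)<.016)&(Z>p[2]+.034)&(Z<p[2]+.052)&(hsv[...,1]<70)&(im.min(-1)>110)
    if m.sum()>8: print('   stopper',cv2.minEnclosingCircle(P[m][:,:2].astype(np.float32)),np.percentile(P[m][:,2],90))
    m=(np.hypot(P[...,0]-.577,P[...,1]-.039)<.036)&(Z>.112)&(Z<.134)&(hsv[...,2]<90)
    q=P[m]; print('   ring z',np.percentile(q[:,2],[5,50,95]),m.sum())
X=R.from_quat(o['ee_rot']).as_matrix(); print('tool z',X[:,2])
E
python3 chk.py j
```

```text
clock: 16.55
position: [0.5756, 0.0416, 0.2474]
ee_rot: [0.795, -0.607, -0.0, 0.0]
ft_force: [-0.1, -0.1, -1.2]
grip_width: 0.288
clock: 17.18
position: [0.5768, 0.0379, 0.2296]
ee_rot: [0.793, -0.609, 0.0, -0.0]
ft_force: [-0.5, 0.5, -0.9]
grip_width: 0.29
top tcp [0.5768 0.0379 0.2296] F [-0.5  0.5 -0.9] bulb [0.5768 0.0379 0.1956] 0Traceback (most recent call last):
  File "chk.py", line 10, in <module>
    q=P[m]; print('   ring z',np.percentile(q[:,2],[5,50,95]),m.sum())
                              ~~~~~~~~~~~~~^^^^^^^^^^^^^^^^^^
    return _quantile_unchecked(
        a, q, axis, out, overwrite_input, method, keepdims, weights)
    return _ureduce(a,
                    func=_quantile_ureduce_func,
    ...<5 lines>...
                    overwrite_input=overwrite_input,
                    method=method)
    r = func(a, **kwargs)
    result = _quantile(arr,
                       quantiles=q,
    ...<2 lines>...
                       out=out,
                       weights=wgt)
    slices_having_nans = np.isnan(arr[-1, ...])
                                  ~~~^^^^^^^^^
IndexError: index -1 is out of bounds for axis 0 with size 0
```

The top camera's view is blocked by the arm, so I use the scene and wrist cameras.

```bash
sed -i "s/\['top','scene','wrist'\]/['scene','wrist']/; s/q=P\[m\]; print('   ring/q=P[m] if m.any() else np.zeros((1,3)); print('   ring/" chk.py; python3 chk.py j
```

```text
scene tcp [0.5768 0.038  0.2297] F [ 0.1  0.3 -0.9] bulb [0.5744 0.0391 0.1965] 356
   stopper ((0.5784066915512085, 0.039635106921195984), 0.010258633643388748) 0.27777908914699345
   ring z [0.11314874 0.1256237  0.13154247] 339
wrist tcp [0.5768 0.0381 0.2298] F [ 0.1  0.5 -1.4] bulb [0.5764 0.039  0.1948] 3466
   stopper ((0.577075719833374, 0.0387272983789444), 0.011286758817732334) 0.275569759792956
   ring z [0.11291993 0.12745784 0.12939348] 1135
tool z [ 5.06374083e-04 -3.72819564e-05 -9.99999871e-01]
```

View pics/scenej.png

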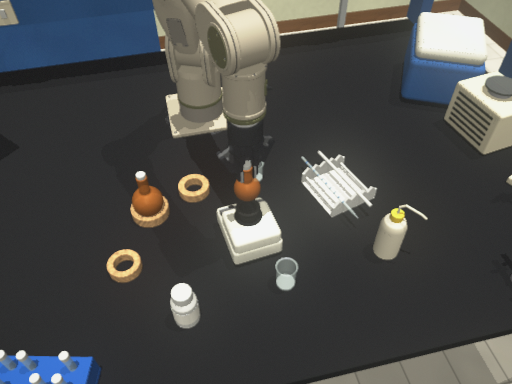

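View pics/wristj.png

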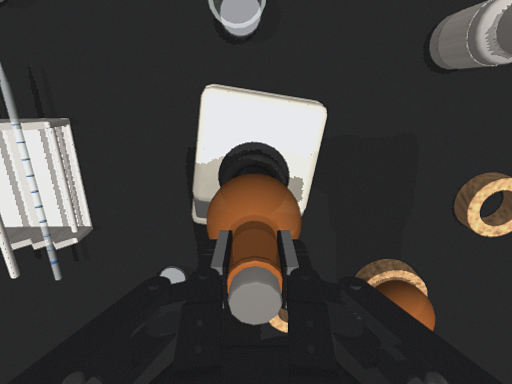

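The flask and the cup agree in xy to within 1 mm. I lower it to just above seating, expected at TCP z of about 0.185.

```bash
python3 -m crank '[[[0,0,-0.2,0,0,0,0],[0,0,-0.3,0,0,0,0],[0,0,-0.15,0,0,0,0],[0,0,-0.05,0,0,0,0],[0,0,0,0,0,0,0],[0,0,0,0,0,0,0]]]'; for i in 1; do python3 -m crank '[[[0,0,-0.03,0,0,0,0],[0,0,-0.03,0,0,0,0],[0,0,0,0,0,0,0],[0,0,0,0,0,0,0]]]';done
```

```text
clock: 18.08
position: [0.577, 0.0384, 0.188]
ee_rot: [0.794, -0.608, 0.0, -0.0]
ft_force: [-0.2, -0.7, -1.3]
grip_width: 0.292
clock: 18.58
position: [0.5768, 0.0383, 0.1844]
ee_rot: [0.794, -0.608, 0.0, -0.0]
ft_force: [-1.4, -0.6, 4.5]
grip_width: 0.292
```

```bash
python3 -m crank '[[[0,0,-0.03,0,0,0,0],[0,0,-0.03,0,0,0,0],[0,0,0,0,0,0,0]]]'; python3 -m crank '[[[0,0,-0.03,0,0,0,0],[0,0,-0.03,0,0,0,0],[0,0,0,0,0,0,0]]]';  python3 -m crank '[[[0,0,-0.015,0,0,0,0],[0,0,0,0,0,0,0],[0,0,0,0,0,0,0]]]'
```

```text
clock: 18.95
position: [0.5769, 0.0384, 0.1809]
ee_rot: [0.794, -0.608, 0.0, -0.0]
ft_force: [-1.4, -0.2, 7.4]
grip_width: 0.291
clock: 19.32
position: [0.577, 0.0384, 0.1777]
ee_rot: [0.794, -0.608, 0.001, -0.0]
ft_force: [-3.6, -0.4, 11.0]
grip_width: 0.291
clock: 19.7
position: [0.577, 0.0384, 0.177]
ee_rot: [0.794, -0.609, 0.001, -0.0]
ft_force: [-3.9, -0.1, 11.9]
grip_width: 0.291
```

```bash
python3 -m crank '[[[-0.01,0,-0.02,0,0,0,0],[0,0,0,0,0,0,0]]]'; python3 -m crank '[[[0,0,-0.02,0,0,0,0],[0,0,0,0,0,0,0],[0,0,0,0,0,0,0]]]';  python3 -m crank '[[[0,0,-0.015,0,0,0,0],[0,0,0,0,0,0,0],[0,0,0,0,0,0,0]]]'
```

```text
clock: 19.95
position: [0.5767, 0.0384, 0.176]
ee_rot: [0.794, -0.609, 0.001, -0.001]
ft_force: [-3.3, -0.7, 12.9]
grip_width: 0.291
clock: 20.32
position: [0.5768, 0.0384, 0.1752]
ee_rot: [0.794, -0.609, 0.001, -0.001]
ft_force: [-4.9, -0.9, 15.0]
grip_width: 0.291
clock: 20.7
position: [0.577, 0.0385, 0.1751]
ee_rot: [0.794, -0.609, 0.001, -0.001]
ft_force: [-6.6, 0.1, 21.1]
grip_width: 0.297
```

At about 15 N the push stops producing motion and the force jumps to 21 N, so the cup is on its stop. I ease the push a little, take out some side load and look.

```bash
python3 -m crank '[[[-0.012,0,0.004,0,0,0,0],[0,0,0,0,0,0,0],[0,0,0,0,0,0,0]]]'; python3 chk.py k
```

```text
clock: 21.08
position: [0.5766, 0.0384, 0.1751]
ee_rot: [0.793, -0.609, 0.002, -0.001]
ft_force: [-3.1, -0.5, 17.6]
grip_width: 0.291
scene tcp [0.5766 0.0384 0.1751] F [-3.1 -0.5 17.6] bulb [0.5743 0.0396 0.1418] 320
   stopper ((0.5783942937850952, 0.039152052253484726), 0.012416919693350792) 0.22323209515331072
   ring z [0.11401112 0.11934829 0.12554202] 111
wrist tcp [0.5766 0.0384 0.1751] F [-3.  -0.5 17.5] bulb [0.5764 0.0393 0.1401] 3441
   stopper ((0.5766095519065857, 0.039223603904247284), 0.011600875295698643) 0.22106039413279763
   ring z [0.11405532 0.11675365 0.11913565] 446
tool z [ 3.82510210e-03 -3.57788211e-04 -9.99992620e-01]
```

View pics/wristk.png

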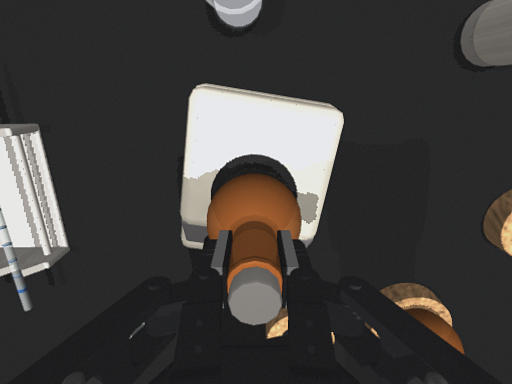

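View pics/scenek.png

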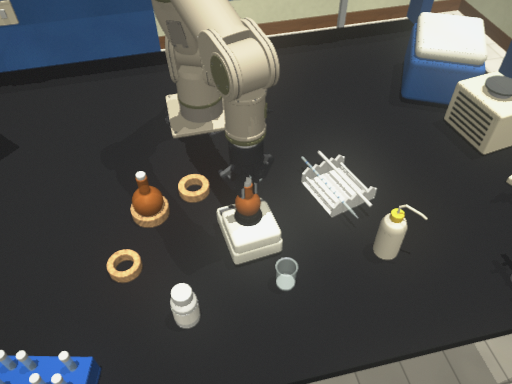

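```bash
python3 -m crank '[[[0,0,0,0,0,0,0],[0,0,0,0,0,0,0],[0,0,0,0,0,0,0],[0,0,0,0,0,0,0]]]' && python3 -c "
from workcell import manip
print(manip.hand_in())"
```

```text
clock: 21.68
position: [0.5767, 0.0384, 0.1752]
ee_rot: [0.794, -0.609, 0.002, -0.001]
ft_force: [-3.6, -0.3, 18.1]
grip_width: 0.284
the job is handed in; nothing more can be done
None
```

I laid the rod in the rest and pressed the small flask down in the mixer's cup. I handed the job in at 21.7 s, still gripping the neck and holding the flask down.

- **Rod:** it lies in the pair of notches at y = +14 mm. All three cameras put it within about 1 mm of centre and 0.1° of level.
- **Flask:** it stands upright, within about 0.2° going by the tool's tilt. The bulb's centre is at z ≈ 0.141 m, as expected with the cup fully down, and the ring's top is about 10 mm lower than before.
- **Push:** near the end the force jumped from 15 to 21 N with almost no further movement, so the cup was on its stop. I eased it, and it was steady at about 18 N at the wrist.

**Disagreements and limits:**
- The gripper read about 7 mm on the 10 mm rod, but later views showed a sound grip.
- When I first closed on the rod it shifted about 5 mm sideways. That did not affect where it was laid.
- About 3.5 N of side load remained at the wrist at the end.
- The top camera's view of the mixer was blocked by the arm, so the final check used only the scene and wrist views.
- The scene camera put the bulb about 2 mm off the wrist camera's reading, which is within the calibration error.

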